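Latch the dosing pump's cover and put the driver away in the bore that fits it

ROBOT

A 6-joint arm with a two-finger parallel gripper is mounted at the origin on a cart in front of the work surface, level with it; the furniture and walls round the work are solid. World frame = base frame: x ahead of the robot, y to its left, z up, the work surface at z = 0. Lengths are in m, angles in rad, forces in N, time in s.
With the tool pointing down it reaches from about 0.3 to 0.825 m from the base axis. Payload 5.4 kg.
Tool frame: the origin (TCP) lies at the very end of the fingers, on their centre line; the grasp point (between the pads) lies 19 mm behind it; z points along the fingers, y is the line along which they close (so a half turn about z gives the same grasp; the last joint's range is limited). The gripper opens to 92 mm and grips with 3 to 60 N. Pads are 20 mm wide; open, the fingers measure 128 mm over their backs; the gripper's body (75 mm by 189 mm) begins 69 mm behind the grasp point.
Start: joints at [0.933, 0.158, 1.597, -0, 1.386, -0.21], TCP at [0.239, 0.523, 0.188] pointing down, gripper open.
Joint ranges: [-2.91, 2.91], [-0.94, 2.29], [0.18, 2.7], [-1.29, 4.43], [0.17, 2.64], [-3, 3]. Speed limits (rad/s): [2.57, 2.57, 3.14, 3.14, 3.14, 3.14].

INTERFACE

Orientations are given as a rotation vector (axis times angle).
In Python, from workcell import bot gives the robot as it stands. Calls block until the motion is done:
- bot.goto(position, orientation): joint-space move of the TCP to a pose.
- bot.line_to(position, rot=None, max_speed=0.15): straight line of the TCP; rot=None keeps the orientation; max_speed is the mean speed in m/s.
- bot.set_joints(angles): joint-space move.
- bot.set_gripper(opening, newtons=None): opening from 0.0 (shut) to 1.0 (fully open); newtons is the grip in N (None keeps the last); returns when the fingers have stopped.
- bot.hold(seconds).
- bot.inverse_kinematics(position, orientation): joint angles nearest the present ones, or None.
- bot.read_camera(name): name is "scene" or "top" or "wrist"; returns a dict with "pixels" (420x560x3 uint8, blue, green, red), "fx", "fy", "cx", "cy" (pixels), "R" (3x3) and "t" (3): a world point X has camera coordinates R X + t. Camera axes: x right, y down, z forward; pixel columns grow to the right and rows downward; lengths in m; the calibration is good to about 2 mm. A picture is of the moment at which its call begins. There is no depth.
A pose or a line that the arm cannot do raises bot.MotionError and nothing moves.
- bot.job_done(): hands the job in; it is judged then, once.
Readings, each from a call of its own:
- bot.current_clock(): time.
- bot.current_joints(): joint angles.
- bot.current_joint_vel(): joint speeds.
- bot.current_effort(): joint torques, N m.
- bot.current_ee_pos(): TCP position.
- bot.current_tool_rot(): TCP orientation.
- bot.current_contact_force(): force on the tool from outside, world axes, zero at the start.
- bot.current_ft_torque(): the same for the moment, N m.
- bot.current_opening(): opening from 0.0 (shut) to 1.0 (fully open).
- bot.current_grip_force(): force on a finger pad.
Only numpy, scipy, OpenCV 4.12 (cv2) and the standard library are available. Lean on these libraries where they do the work, as an engineer would, in place of code of your own. Each camera call takes 0.05 s, during which the arm holds its last target. There are 200 camera calls.

TASK

The cover of the dosing pump is back on, but its slotted latch is still open. Take the wide-blade driver that somebody left in the widest hole of the sloping driver rack and, with its blade in the slot, turn the latch a quarter turn clockwise until it stops with its tongue under the steel keeper. Then put the driver away in the rack, blade down and fully home in the hole that fits its shank closely, leaving the thin driver in its own hole.

Things in the scene. Friction and masses are not known exactly. Their poses are not given: they have to be found in the camera images.
- driver: wide-blade driver, 154 mm long, 280 g, black handle, steel shank. Origin: centre of the blade's end. z: up the axis to the handle; x: across the blade's width; y: through its thickness. Flat blade 18 mm wide, 4 mm thick (2.6 mm in the last 4 mm), from z = 0 to 12 mm; round shank 20 mm in diameter to 58 mm. At the start it stands blade down in the 35 mm hole, leaning as the hole does.
- driver_collar (a point): point on the driver's axis at the underside of its collar, 58 mm above the blade's end; axes as the driver's. The collar is round, 42 mm in diameter, 6 mm thick, and rests on the rack's sloping face when the driver is fully home. At the start the shank lies on the lower side of the 35 mm hole, some 7 mm off that hole's axis.
- driver_grip (a point): point on the driver's axis where its handle is best held, 120 mm above the blade's end and 34 mm below the handle's top; axes as the driver's. The handle is 26 x 26 mm, square, its flat sides square to x and y, and runs from 64 to 150 mm above the blade's end, with a 4 mm steel button on top.
- pump: dosing pump, fixed: grey case 136 mm deep (x), 176 mm wide (y), with a white cover on top whose upper face is 74 mm above the table. Origin: middle of its underside; z up; its front, with two round pump heads standing out 22 mm, faces -x. The steel keeper stands on top at x = -55 mm, up to 83 mm above the table. Overhead, 0.63 m above the table, hangs a wall shelf (x over 0.59 m).
- latch_slot (a point): centre of the floor of the slot in the latch's round steel head, on the turning axis, 80 mm above the table, 12 mm in front of the case's middle. z up, x along the slot towards the tongue; it turns with the latch. The head is 45 mm in diameter, its top 11 mm above this point; the slot is 11 mm deep, 24 mm long, 6.6 mm wide and closed at its ends. The tongue reaches 53 mm from the axis.
- latch (a joint): angle of the latch, rad. 0: fully open, tongue along the pump's width (its -y). Grows clockwise seen from above, to a hard stop at 1.57, where the tongue points to the front (the pump's -x) under the keeper. Starts between 0 and 0.25. Friction 0.12 N m, no spring: stays where left. The blade has about 8 degrees of play either way in the slot, so turn the driver that much farther.
- rack_block: pale wooden block of the driver rack, fixed, 60 x 246 x 74 mm. Origin: middle of its underside. z: along the holes, out of the mouths, leaning 30 degrees from vertical towards the rack's front (which faces the robot within 0.3 rad); y: along the row, from the widest hole to the narrowest. The mouths are at z = 74 mm. Five round blind holes 46 mm apart, 62 mm deep, with 2 mm chamfers.
- rack_block_hole0 (a point): centre of the mouth of the 11 mm hole (y = +92 mm on the block), in which the thin driver stands; axes as the block's
- rack_block_hole1 (a point): centre of the mouth of the 16 mm hole (y = +46 mm), empty; axes as the block's
- rack_block_hole2 (a point): centre of the mouth of the 23 mm hole (y = 0), empty; axes as the block's
- rack_block_hole3 (a point): centre of the mouth of the 29 mm hole (y = -46 mm), empty; axes as the block's
- rack_block_hole4 (a point): centre of the mouth of the 35 mm hole (y = -92 mm), in which the wide-blade driver stands at the start; axes as the block's
- thin_driver_collar (a point): point on the axis of the thin driver (8 mm shank, black handle 20 mm square reaching 90 mm above this point) at the underside of its collar, which rests on the mouth of the 11 mm hole; it is to stay there

How it is judged:
On the way, in this order (a step that is already met when the one before it is completed fails the run):
1. the driver's blade is in the slot of the still open latch (distance between driver and latch_slot below 0.008 m and value of joint latch below 1.2 rad), for 0.1 s.
2. the latch is turned to its stop with the blade in the slot (distance between driver and latch_slot below 0.012 m and value of joint latch above 1.43 rad), for 0.1 s.
At the end, for the whole second after the job is handed in: the latch is at its stop (joint above 1.43 rad); the wide-blade driver rests in the 23 mm hole, its collar's underside within 6 mm of the centre of that hole's mouth and its axis within 0.12 rad of the hole's, at rest and released; the thin driver's collar is within 10 mm of its own hole's mouth (value of joint latch above 1.43 rad and distance between driver_collar and rack_block_hole2 below 0.006 m and angle between the z axis of driver and the z axis of rack_block, either way round below 0.12 rad and linear speed of driver below 0.01 m/s and distance between thin_driver_collar and rack_block_hole0 below 0.01 m); the robot touches nothing.
It fails at once if the thin driver is lifted out of its hole (distance between thin_driver_collar and rack_block_hole0 above 0.025 m).
It also fails if it takes over 61 s, if anything falls off the work surface, if the arm or the gripper's body presses on something with over 40 N, if the wrist force passes 120 N, or if a joint passes its speed limit or range.

## Working session

There is one attempt and no reset: what is moved stays moved. The work goes in short steps, each a Python script; the robot and the scene stay as the last script left them, time stands still between calls to the robot, and variables do not carry over. Pictures are saved under pics/ and viewed, at most 13 in all, crops included, and the job is handed in when it is done.

```bash
mkdir -p pics; ls
python3 - <<'E'
from workcell import bot
import cv2,numpy as np
for n in ["scene","top"]:
    c=bot.read_camera(n); cv2.imwrite(f"pics/{n}0.png",c["pixels"]); print(n,c["fx"],c["cx"],c["cy"],np.round(c["R"],3).tolist(),np.round(-c["R"].T@c["t"],3))
E
```

```text
pics
scene 402.0056545108297 273.3995580174509 207.5954119103156 [[0.558, -0.83, -0.005], [-0.557, -0.37, -0.744], [0.615, 0.418, -0.668]] [-0.12  -0.417  0.747]
top 503.96485813392985 272.041461840264 215.23676684072024 [[-0.022, -1.0, 0.006], [-0.981, 0.02, -0.194], [0.194, -0.011, -0.981]] [ 0.228 -0.014  1.374]
```

View pics/scene0.png

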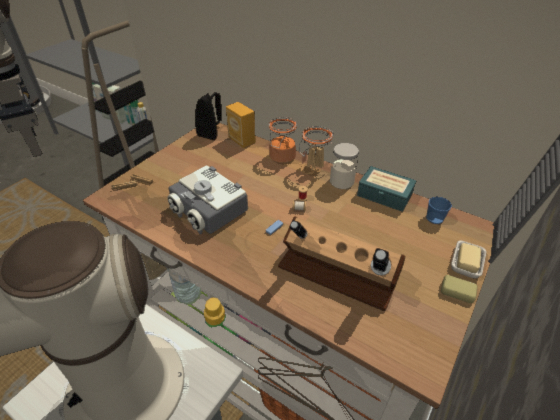

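View pics/top0.png

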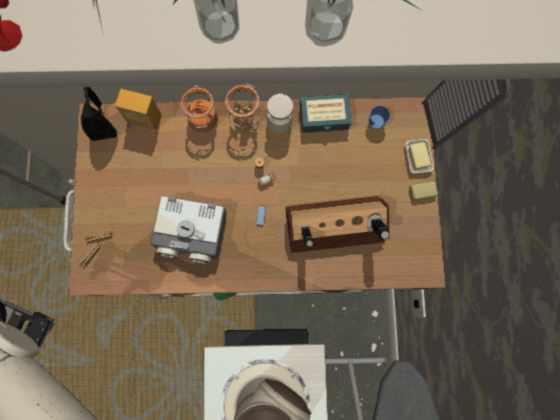

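Both views show the pump on the left (top view about 190,230) with its latch at (187,229). The rack is on the right: thin driver at (307,237), wide driver at (380,228), empty holes at (322,225), (340,223) and (358,221). I'll enlarge these areas to measure.

Run:
```python
import cv2,numpy as np
s=cv2.imread("pics/scene0.png");t=cv2.imread("pics/top0.png")
f=lambda im,x,y,w,h,k:cv2.resize(im[y:y+h,x:x+w],None,fx=k,fy=k,interpolation=cv2.INTER_CUBIC)
a=np.hstack([f(t,145,190,80,60,5),f(s,160,160,80,60,5)])
b=np.hstack([f(t,280,190,133,60,3),f(s,275,215,133,90,3)[:180]]) if 0 else None
a2=np.hstack([f(t,280,190,114,85,3.5)[:297,:399],f(s,278,218,114,85,3.5)[:297,:399]])
cv2.imwrite("pics/c1.png",np.vstack([a[:,:798],a2]))
```

```text
(no output)
```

View pics/c1.png

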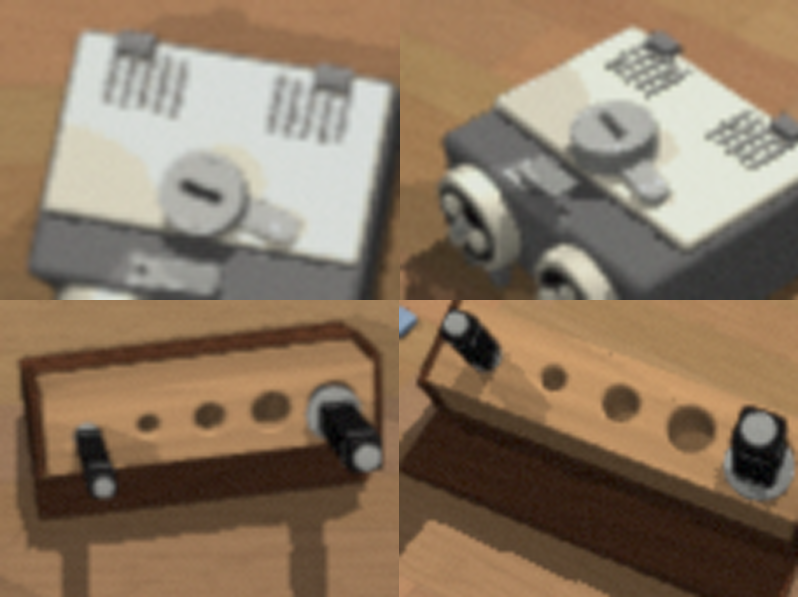

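The crops show the latch slot at (201,190) in the top view and (612,125) in the scene view. The tongue points to the right (pump -y, slightly forward). The three empty holes and both driver buttons are clear in both views, so I can triangulate.

```bash
cat > h.py <<'E'
from workcell import bot
import cv2,numpy as np
from scipy.spatial.transform import Rotation as Rn
def P(c): return np.array([[c["fx"],0,c["cx"]],[0,c["fy"],c["cy"]],[0,0,1]])@np.c_[c["R"],np.reshape(c["t"],(3,1))]
def tri(c1,p1,c2,p2):
    X=cv2.triangulatePoints(P(c1),P(c2),np.float64(p1).reshape(2,1),np.float64(p2).reshape(2,1))[:,0]; return X[:3]/X[3]
def ray(c,p,z):
    d=c["R"].T@np.array([(p[0]-c["cx"])/c["fx"],(p[1]-c["cy"])/c["fy"],1]);o=-c["R"].T@c["t"]
    return o+d*(z-o[2])/d[2]
def proj(c,X):
    q=P(c)@np.r_[X,1]; return q[:2]/q[2]
E
python3 - <<'E'
from h import *
T=bot.read_camera("top");S=bot.read_camera("scene")
u=lambda x,y,k,ox,oy:((x+.5)/k-.5+ox,(y+.5)/k-.5+oy)
def pr(n,X):print(n,np.round(X,4))
for n,a,b in [("slot",(201,190),(212,125))]:
    pr(n,tri(T,u(*a,5,145,190),S,u(*b,5,160,160))); pr("slot@.091",ray(T,u(*a,5,145,190),.091));pr("S",ray(S,u(*b,5,160,160),.091))
for a in [(180,181),(221,201)]: pr("slotend",ray(T,u(*a,5,145,190),.09))
for a in [(80,32),(398,82),(357,263),(43,208)]: pr("cover",ray(T,u(*a,5,145,190),.074))
pr("tongue tip",ray(T,u(297,232,5,145,190),.08))
for n,a,b in [("h1",(148,123),(155,77)),("h2",(209,115),(222,105)),("h3",(271,106),(292,131)),("wide",(367,161),(362,131)),("thin",(102,190),(56,28))]:
    pr(n,tri(T,u(*a,3.5,280,190),S,u(*b,3.5,278,218)))
E
```

```text
slot [0.4538 0.1972 0.0922]
slot@.091 [0.4538 0.1975 0.091 ]
S [0.455  0.1982 0.091 ]
slotend [0.459  0.2086 0.09  ]
slotend [0.448  0.1873 0.09  ]
cover [0.543  0.2653 0.074 ]
cover [0.5125 0.0972 0.074 ]
cover [0.4166 0.1189 0.074 ]
cover [0.449  0.2826 0.074 ]
tongue tip [0.4326 0.1494 0.08  ]
h1 [ 0.4541 -0.1571  0.0909]
h2 [ 0.4597 -0.2028  0.0873]
h3 [ 0.4654 -0.249   0.0865]
wide [ 0.4109 -0.2997  0.1694]
thin [ 0.3957 -0.1158  0.1601]
```

```bash
cat >> h.py <<'E'
yb=np.array([-.122,.9925,0]);yb/=np.linalg.norm(yb)
fr=np.cross(yb,[0,0,-1.]) ; fr*=np.sign(-fr[0])
zb=np.array([0,0,1])*np.cos(np.pi/6)+fr*.5; xb=np.cross(yb,zb)
def rot(zt,yt):  # tool rotvec from tool z, approx tool y
    zt=zt/np.linalg.norm(zt); yt=yt-zt*(yt@zt); yt/=np.linalg.norm(yt)
    return Rn.from_matrix(np.c_[np.cross(yt,zt),yt,zt]).as_rotvec()
def save(c,n,k=1,box=None):
    im=c["pixels"]; x,y,w,h=box or (0,0,560,420); cv2.imwrite(f"pics/{n}.png",cv2.resize(im[y:y+h,x:x+w],None,fx=k,fy=k,interpolation=cv2.INTER_CUBIC))
E
python3 - <<'E'
from h import *
print(zb,xb)
top=np.array([.4109,-.2997,.1694]);g=top-.034*zb
slot=np.array([.4545,.1978,.080])
for a in range(0,360,30):
    yt=np.cos(np.radians(a))*yb+np.sin(np.radians(a))*xb
    q=[bot.inverse_kinematics(p,rot(-zb,yt)) for p in (g+.12*zb,g-.019*zb)]
    v=bot.inverse_kinematics(slot+[0,0,.101],rot(np.array([0,0,-1.]),np.array([np.cos(np.radians(a)),np.sin(np.radians(a)),0])))
    print(a,[None if x is None else np.round(x,2).tolist() for x in q],None if v is None else np.round(v,2))
E
```

```text
[-0.49626483 -0.06100182  0.8660254 ] [0.85955589 0.10565826 0.5       ]
0 [None, None] [ 0.17 -0.04  1.82 -0.    1.36  0.17]
30 [[-1.35, -0.4, 2.08, 0.53, 1.42, -2.59], [-1.17, -0.16, 2.14, 0.58, 1.08, -2.6]] [ 0.17 -0.04  1.82  0.    1.36 -0.36]
60 [[-1.35, -0.4, 2.08, 0.53, 1.42, -2.07], [-1.17, -0.16, 2.14, 0.58, 1.08, -2.08]] [ 0.17 -0.04  1.82 -0.    1.36 -0.88]
90 [[-1.35, -0.4, 2.08, 0.53, 1.42, -1.55], [-1.17, -0.16, 2.14, 0.58, 1.08, -1.55]] [ 0.17 -0.04  1.82 -0.    1.36 -1.4 ]
120 [[-1.35, -0.4, 2.08, 0.53, 1.42, -1.02], [-1.17, -0.16, 2.14, 0.58, 1.08, -1.03]] [ 0.17 -0.04  1.82 -0.    1.36 -1.93]
150 [[-1.35, -0.4, 2.08, 0.53, 1.42, -0.5], [-1.17, -0.16, 2.14, 0.58, 1.08, -0.51]] [ 0.17 -0.04  1.82  0.    1.36 -2.45]
180 [[-1.35, -0.4, 2.08, 0.53, 1.42, 0.02], [-1.17, -0.16, 2.14, 0.58, 1.08, 0.02]] [ 0.17 -0.04  1.82  0.    1.36 -2.98]
210 [[-1.35, -0.4, 2.08, 0.53, 1.42, 0.55], [-1.17, -0.16, 2.14, 0.58, 1.08, 0.54]] [ 0.17 -0.04  1.82  0.    1.36  2.78]
240 [[-1.35, -0.4, 2.08, 0.53, 1.42, 1.07], [-1.17, -0.16, 2.14, 0.58, 1.08, 1.06]] [ 0.17 -0.04  1.82 -0.    1.36  2.26]
270 [[-1.35, -0.4, 2.08, 0.53, 1.42, 1.6], [-1.17, -0.16, 2.14, 0.58, 1.08, 1.59]] [ 0.17 -0.04  1.82 -0.    1.36  1.74]
300 [[-1.35, -0.4, 2.08, 0.53, 1.42, 2.12], [-1.17, -0.16, 2.14, 0.58, 1.08, 2.11]] [ 0.17 -0.04  1.82 -0.    1.36  1.21]
330 [[-1.35, -0.4, 2.08, 0.53, 1.42, 2.64], [-1.17, -0.16, 2.14, 0.58, 1.08, 2.63]] [ 0.17 -0.04  1.82 -0.    1.36  0.69]
```

Run:
```python
from h import *
d=np.array([0,0,-1.])
bot.goto([.4545,.198,.25],rot(d,np.array([0,1.,0])))
c=bot.read_camera("wrist");save(c,"w_pump");np.save("w_pump.npy",c,allow_pickle=True);print(np.round(-c["R"].T@c["t"],3),proj(c,[.4545,.198,.091]),bot.current_joints())
g=np.array([.4109,-.2997,.1694])-.034*zb
bot.goto(g+.13*zb,rot(-zb,-yb)); bot.set_gripper(.65)
c=bot.read_camera("wrist");save(c,"w_rack");np.save("w_rack.npy",c,allow_pickle=True);print(np.round(-c["R"].T@c["t"],3),proj(c,g+.034*zb),bot.current_clock())
```

```text
[0.373 0.197 0.447] [275.19992148 184.28343843] [ 1.68055135e-01 -8.68725493e-02  1.72643175e+00  2.62664152e-04
  1.50240533e+00 -1.40375302e+00]
[ 0.336 -0.311  0.464] [272.50606732 201.10253107] 4.2833
```

View pics/w_pump.png

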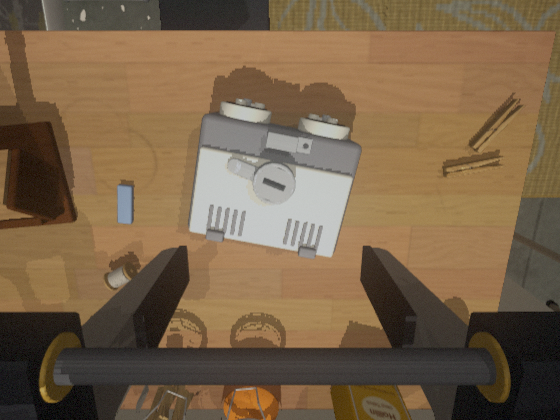

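View pics/w_rack.png

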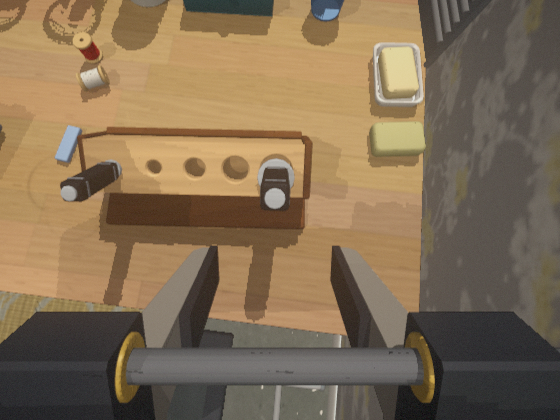

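Wrist view 1 puts the slot centre at about (274,184), against a prediction of (275,184). Wrist view 2 puts the driver button at about (274,198), against (272,201). Both agree to 1–3 mm. I'll zoom in on the handle and slot for their yaw.

Run:
```python
import cv2,numpy as np
a=cv2.imread("pics/w_pump.png");b=cv2.imread("pics/w_rack.png")
f=lambda im,x,y,w,h,k:cv2.resize(im[y:y+h,x:x+w],None,fx=k,fy=k,interpolation=cv2.INTER_CUBIC)
cv2.imwrite("pics/c2.png",np.hstack([f(a,224,144,66,100,6),f(b,245,145,66,100,6)]))
c=np.load("w_rack.npy",allow_pickle=True).item();print(c["fx"])
```

```text
351.3587734528288
```

View pics/c2.png

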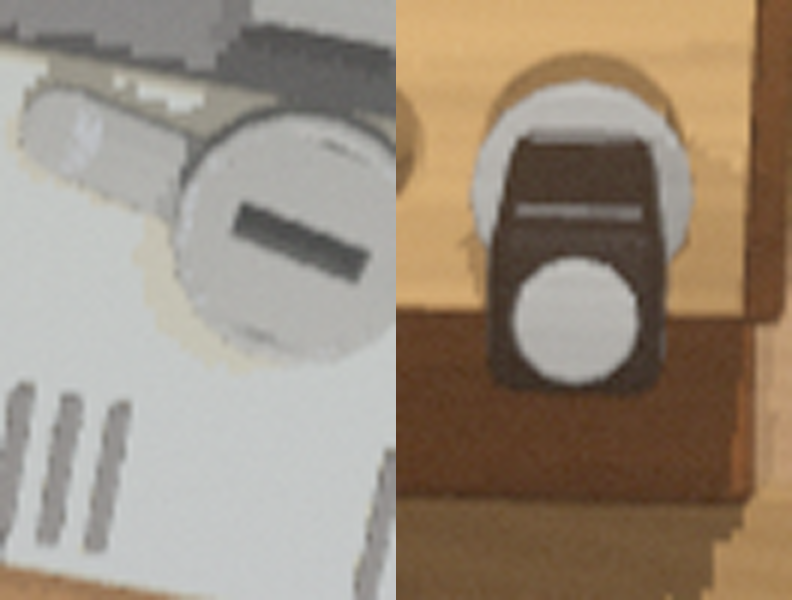

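Run:
```python
from h import *
c=np.load("w_rack.npy",allow_pickle=True).item()
# shift top within plane perpendicular to ray to match the pixel
o=-c["R"].T@c["t"]; t0=np.array([.4109,-.2997,.1694]); px=(274.6,198.1)
d=c["R"].T@np.array([(px[0]-c["cx"])/c["fx"],(px[1]-c["cy"])/c["fy"],1]);d/=np.linalg.norm(d)
top=o+d*((t0-o)@d); print(top,proj(c,top),"collar pred",proj(c,top-.09*zb))
bot.line_to(top-.053*zb,rot(-zb,-yb))
print(bot.current_contact_force())
bot.set_gripper(.0,50)
print(bot.current_opening()*92,bot.current_grip_force(),bot.current_contact_force())
bot.line_to(top+.045*zb,max_speed=.1)
print(bot.current_contact_force(),bot.current_opening()*92,bot.current_clock())
w=bot.read_camera("wrist");s=bot.read_camera("scene")
p=proj(s,bot.current_ee_pos()-.101*zb).astype(int);print(p)
f=lambda im,x,y,w,h,k:cv2.resize(im[y:y+h,x:x+w],None,fx=k,fy=k,interpolation=cv2.INTER_CUBIC)
cv2.imwrite("pics/c3.png",np.hstack([f(s["pixels"],p[0]-50,p[1]-70,100,140,4),f(w["pixels"],220,100,100,140,4)]))
```

```text
[ 0.41361009 -0.301194    0.17006791] [274.6 198.1] collar pred [274.55896697 176.97693056]
[-0.06367137 -1.10537571 -0.23324229]
25.738462472890586 49.976003766059875 [-1.34466691  0.66906864  1.61175652]
[ 0.03436621  0.99994927 -2.17403597] 25.718208293968047 7.175
[380 261]
```

View pics/c3.png

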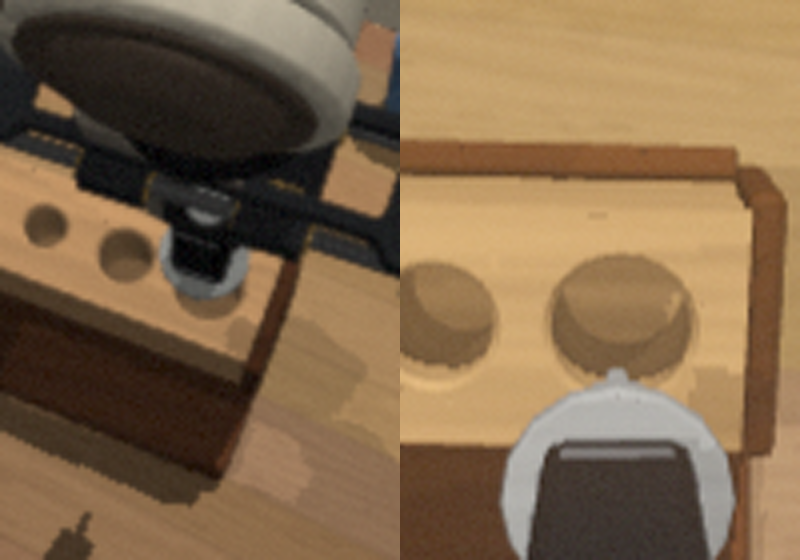

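The driver is lifted. In the wrist view the blade's edge shows as a small bump at crop (617,375), only about 5 px wide. So the blade's width lies along tool x. Next I refine the slot and check the tilt in the hand.

Run:
```python
from h import *
c=np.load("w_pump.npy",allow_pickle=True).item()
u=lambda x,y:(224+(x+.5)/6-.5,144+(y+.5)/6-.5)
r=lambda x,y,z:ray(c,u(x,y),z)
print("slot",r(301,244,.091))
for a,b in [((240,202),(371,250)),((234,238),(360,285))]:
    v=r(*b,.091)-r(*a,.091);print(np.linalg.norm(v),np.degrees(np.arctan2(v[1],v[0])))
w=bot.read_camera("wrist");R=Rn.from_rotvec(bot.current_tool_rot()).as_matrix();p=bot.current_ee_pos()
print("tip pred",proj(w,p+.101*R[:,2]+.009*R[:,0]),"seen 273.9 192.5", "collar pred",proj(w,p+.043*R[:,2]))
u2=lambda x,y:(220+(x+.5)/4-.5,100+(y+.5)/4-.5)
h2=np.array([.4597,-.2028,.0873])
print("h4 pred",proj(w,h2-.092*yb),"seen",u2(223,318),"h3",proj(w,h2-.046*yb))
az=np.radians(66.5); d=np.array([0,0,-1.])
bot.line_to(p+.06*zb+np.array([0,.0,.05]),max_speed=.3)
rr=rot(d,np.array([np.cos(az-np.pi/2),np.sin(az-np.pi/2),0]))
bot.goto([.4545,.198,.101+.115],rr)
print(bot.current_joints(),bot.current_clock(),bot.current_contact_force(),bot.current_ft_torque())
w=bot.read_camera("wrist");s=bot.read_camera("scene");t=bot.read_camera("top")
for n,k in zip("wst",(w,s,t)): np.save(f"v_{n}.npy",k,allow_pickle=True)
P0=np.array([.4545,.198,.115])
q=[proj(k,P0) for k in (w,s,t)];print(q)
f=lambda k,q,h,m:cv2.resize(k["pixels"][int(q[1])-h:int(q[1])+h,int(q[0])-h:int(q[0])+h],None,fx=m,fy=m,interpolation=cv2.INTER_CUBIC)
cv2.imwrite("pics/c4.png",np.hstack([f(w,q[0],40,5),f(s,q[1],40,5)]))
```

```text
slot [0.454464   0.19649733 0.091     ]
0.024100791359109405 69.47216886434408
0.023354037461731838 69.02989576311477
tip pred [272.59866612 189.5592093 ] seen 273.9 192.5 collar pred [272.22019649 220.82195611]
h4 pred [273.46829136 179.0827956 ] seen (275.375, 179.125) h3 [227.05711342 179.12544289]
[ 1.65101265e-01 -6.95089221e-02  1.77648194e+00 -5.13063778e-05
  1.43480608e+00  5.76602070e-01] 9.7333 [ 0.4352501  -0.73777507 -3.13779557] [-0.06157572  0.08261054 -0.02058533]
[array([272.62073384, 197.48680753]), array([200.74921703, 177.43020028]), array([183.07587133, 225.7394156 ])]
```

View pics/c4.png

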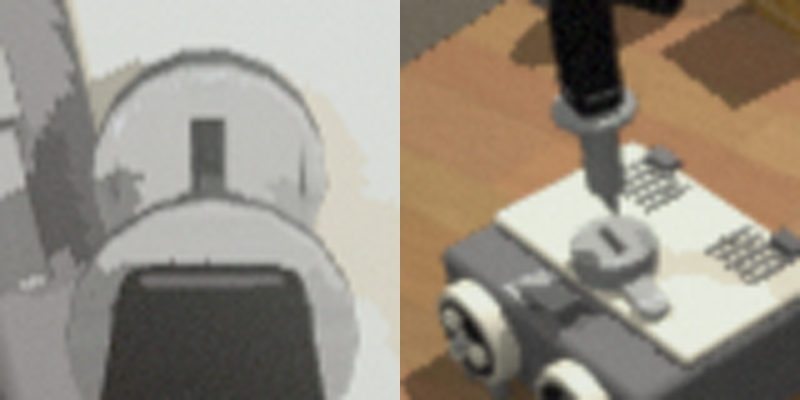

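The wrist view shows the slot at crop x≈207, vertical, so it is lined up with the blade. The scene view shows the blade tip at about (612,212), just above the head. I'll go down step by step and watch the force.

```bash
cat >> h.py <<'E'
def descend(p,z0,z1,step=.002,lim=8,sp=.03):
    b=bot.current_contact_force()[2]
    z=z0
    while z>z1+1e-6:
        z=max(z-step,z1); bot.line_to([p[0],p[1],z],max_speed=sp)
        f=bot.current_contact_force()[2]-b
        if f>lim: break
    return z,f
E
python3 - <<'E'
from h import *
s=np.load("v_s.npy",allow_pickle=True).item()
az=np.radians(66.5);e=np.array([np.cos(az),np.sin(az),0])
for k in (-.009,0,.009):
    q=proj(s,np.array([.4545,.198,.115])+k*e); print((q-[160,137])*5+[400,0])
p=np.array([.4544,.1973]); 
bot.line_to([p[0],p[1],.201],max_speed=.08)
z,f=descend(p,.201,.1815)
print(z,f,bot.current_contact_force(),bot.current_ft_torque(),bot.current_ee_pos(),bot.current_clock())
s=bot.read_camera("scene");w=bot.read_camera("wrist");np.save("v_s2.npy",s,allow_pickle=True)
f=lambda k,x,y,h,m:cv2.resize(k["pixels"][y-h:y+h,x-h:x+h],None,fx=m,fy=m,interpolation=cv2.INTER_CUBIC)
cv2.imwrite("pics/c5.png",np.hstack([f(w,272,200,40,5),f(s,201,185,30,6.6667)]))
E
```

```text
[611.22853353 211.20074834]
[603.74608516 202.1510014 ]
[596.34514551 193.19983626]
0.1815 0.07976217907737393 [-0.12901119  0.00514712 -2.04329489] [-0.07849332  0.03678827 -0.02114848] [0.45454096 0.19733501 0.18163368] 12.725
```

Fully inserted with no contact force. Now I turn clockwise.

Run:
```python
from h import *
bot.hold(.2)
d=np.array([0,0,-1.]);p=[.4544,.1973,.1815]
t0=bot.current_ft_torque()[2]
for a in [50,30,10,-5,-12,-16,-19,-22,-25,-28]:
    r=np.radians(a-90); bot.line_to(p,rot(d,np.array([np.cos(r),np.sin(r),0])))
    t=bot.current_ft_torque()[2]-t0
    print(a,round(t,3),np.round(bot.current_contact_force(),1),round(bot.current_clock(),2))
    if abs(t)>.9: break
bot.hold(.3);print(bot.current_ft_torque(),bot.current_joints())
t=bot.read_camera("top");w=bot.read_camera("wrist");s=bot.read_camera("scene")
f=lambda k,x,y,h,m:cv2.resize(k["pixels"][y-h:y+h,x-h:x+h],None,fx=m,fy=m,interpolation=cv2.INTER_CUBIC)
cv2.imwrite("pics/c6.png",np.hstack([f(w,272,200,80,2.5),f(s,201,185,40,5)]))
```

```text
50 0.103 [ 0.4  0.1 -0.8] 13.47
30 0.114 [-0.8 -1.4 -0.8] 13.97
10 0.071 [-1.5 -1.7  0.2] 14.47
-5 0.026 [-1.7 -0.6  1.3] 14.88
-12 0.071 [-2.2 -2.3  1.9] 15.15
-16 0.095 [-1.6 -1.9  3. ] 15.4
-19 0.077 [-2.1 -2.3  2.2] 15.65
-22 0.014 [-2.9 -2.3  2.1] 15.9
-25 0.231 [-2.5 -2.9  5. ] 16.15
-28 0.438 [-3.2 -3.7  4.5] 16.4
[-0.97412504  1.34138404  0.4460526 ] [ 1.65146583e-01 -4.61572495e-02  1.82229839e+00 -2.15341618e-04
  1.36564310e+00  2.22392616e+00]
```

View pics/c6.png

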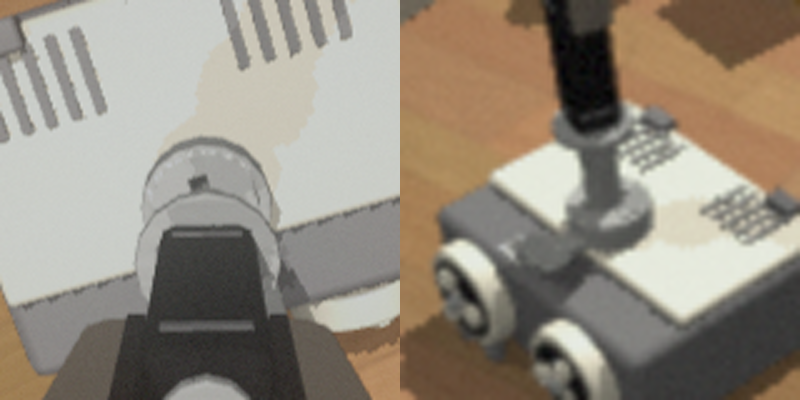

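Run:
```python
from h import *
d=np.array([0,0,-1.]);p=[.4544,.1973,.1815]
def R_(a):
    r=np.radians(a-90); return rot(d,np.array([np.cos(r),np.sin(r),0]))
for a in [-32,-35]:
    bot.line_to(p,R_(a)); print(a,bot.current_ft_torque()[2],bot.current_contact_force())
bot.hold(.15)
for a in [-28,-22,-18]:
    bot.line_to(p,R_(a)); print(a,bot.current_ft_torque()[2],bot.current_contact_force())
bot.line_to([p[0],p[1],.24],max_speed=.08);print(bot.current_contact_force(),bot.current_opening()*92)
bot.line_to([p[0],p[1],.28],max_speed=.2)
h2=np.array([.4597,-.2028,.0873])
# hover above the target hole, blade end 25 mm out of mouth, tool as at the grasp
pre=h2+(.101+.03)*zb
bot.goto(pre+.05*zb,rot(-zb,-yb)); bot.line_to(pre,max_speed=.1)
print(bot.current_joints(),bot.current_clock(),bot.current_ee_pos()-pre)
w=bot.read_camera("wrist");s=bot.read_camera("scene");t=bot.read_camera("top")
for n,k in zip("wst",(w,s,t)): np.save(f"r_{n}.npy",k,allow_pickle=True)
q=[proj(k,h2+.015*zb) for k in (w,s,t)]; print([proj(k,h2) for k in (w,s,t)],[x.astype(int)-30 for x in q], "tip",[proj(k,h2+.03*zb) for k in (w,s,t)])
f=lambda k,q,h,m:cv2.resize(k["pixels"][int(q[1])-h:int(q[1])+h,int(q[0])-h:int(q[0])+h],None,fx=m,fy=m,interpolation=cv2.INTER_CUBIC)
cv2.imwrite("pics/c7.png",np.hstack([f(w,q[0],40,5),f(s,q[1],40,5)]))
tl=f(t,[187,229],30,6.6667);cv2.imwrite("pics/c8.png",tl)
```

```text
-32 0.7802327408402967 [-4.30460492 -3.04058719  4.92028616]
-35 0.9728165385540817 [-3.80125318 -2.78250287  5.27870168]
-28 0.39978346509156193 [-2.94799679 -4.66665832  3.63088122]
-22 0.030113706528857677 [-2.45163317 -3.37747713  3.27170727]
-18 0.05453903771697419 [-1.34623972 -0.99869842  2.14712849]
[-0.35264044 -0.3738697  -2.96059843] 25.7997181916554
[-1.19149058 -0.57627216  2.28346442  0.52210413  1.32473537  0.15449636] 21.8333 [2.05626890e-04 6.94202201e-05 4.22547214e-04]
[array([272.77103196, 191.67288886]), array([340.89306763, 247.64274413]), array([339.42190977, 222.42189888])] [array([242, 165]), array([310, 215]), array([310, 194])] tip [array([272.61448844, 199.95647857]), array([339.79869855, 244.07174773]), array([341.82975924, 226.32821094])]
```

View pics/c7.png

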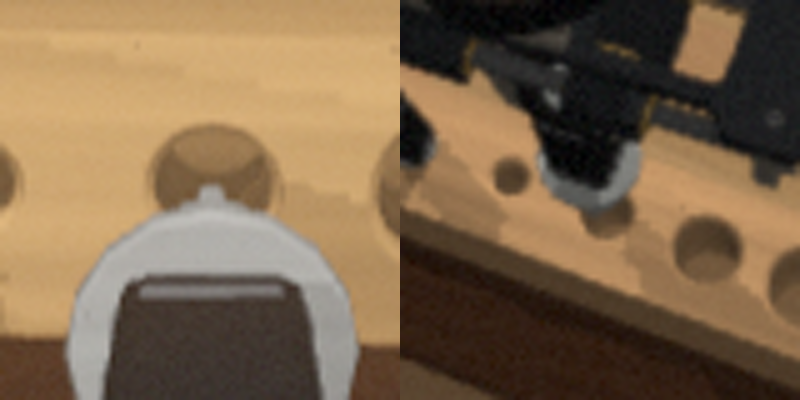

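The wrist view shows the hole mouth centred at about crop (212,183), with the blade edge bump at (209,185) and the collar centred at x≈212. The scene view agrees. I'll work out the small in-hand offset from the collar rim.

Run:
```python
from h import *
w=np.load("r_w.npy",allow_pickle=True).item()
R=np.c_[xb,-yb*0+np.cross(-zb,xb),-zb]; h2=np.array([.4597,-.2028,.0873]); tcp=h2+.131*zb
for z,x in [(.043,.021),(.037,.021),(.101,.009)]:
    print(z,proj(w,tcp+z*R[:,2]+x*R[:,0]))
print("hole top edge",proj(w,h2+.0115*xb), proj(w,h2+.0135*xb))
for y in (-.021,.021): print("collar side",proj(w,tcp+.040*R[:,2]+y*R[:,1]))
print("seen: collar top row",155+205.5/5-.5,"tip",155+185.5/5-.5,"hole top",155+122.5/5-.5,"collar cols",232+67.5/5-.5,232+357.5/5-.5)
im=w["pixels"][:,:,:].mean(2); col=slice(272,277)
print(np.round(im[172:202,col].mean(1)).astype(int))
```

```text
0.043 [272.15798366 193.06802903]
0.037 [272.10338401 195.21930083]
0.101 [272.59946293 190.00767647]
hole top edge [272.75498707 179.94326657] [272.75216423 177.87963324]
collar side [242.75312911 222.65425519]
collar side [301.61910795 222.6576244 ]
seen: collar top row 195.6 tip 191.6 hole top 179.0 collar cols 245.0 303.0
[162 164 165 165 166 168 170 152 121 117 121 122 121 120 116 113 112 102
  91  96 132 155 159 159 166 185 190 181 176 173]
```

Run:
```python
from h import *
h2=np.array([.4597,-.2028,.0873])+.002*xb-.0003*yb
b0=bot.current_contact_force()
bot.line_to(h2+.131*zb,max_speed=.05)
s=.030
while s>-.064:
    s-=.004 if s>-.05 else .0015
    bot.line_to(h2+(.101+s)*zb,max_speed=.04)
    f=bot.current_contact_force()-b0; fc=np.array([f@xb,f@yb,f@zb])
    print(round(s,4),np.round(fc,1))
    if np.linalg.norm(fc)>10: break
print(bot.current_clock(),bot.current_opening()*92)
```

```text
0.026 [-1.9 -1.4  0.4]
0.022 [-0.3 -2.1 -0. ]
0.018 [-0.8 -0.5  0.4]
0.014 [-1.1 -1.3  0.5]
0.01 [ 0.2 -0.8  0.6]
0.006 [-1.  -1.1  0.1]
0.002 [-0.7 -1.4  0.7]
-0.002 [-0.2 -1.2  0.6]
-0.006 [-0.9 -0.8  0.5]
-0.01 [-1.2 -0.2  1.2]
-0.014 [-1.4 -1.   0.3]
-0.018 [-1.3 -1.2  1.4]
-0.022 [-1.  -0.7  0.4]
-0.026 [-0.5 -1.4  0.6]
-0.03 [-1.5 -1.4  0.2]
-0.034 [-0.8 -1.7  1.3]
-0.038 [-0.4  0.2  0.6]
-0.042 [ 0.  -0.8  0.5]
-0.046 [-0.8 -0.6  0.7]
-0.05 [-1.7 -1.  -0.2]
-0.0515 [-0.4 -0.9  0.4]
-0.053 [-1.3 -1.6  0.4]
-0.0545 [-0.5 -1.2  0.3]
-0.056 [-5.1  4.6 20.6]
28.2333 25.76128246370028
```

Contact comes at 56 mm, which fits the collar seating (mouth height is known to about 2 mm). I'll release, retreat and check.

Run:
```python
from h import *
p=bot.current_ee_pos()
bot.set_gripper(.62); bot.hold(.3); print(bot.current_contact_force())
bot.line_to(p+.14*zb,max_speed=.12)
w=bot.read_camera("wrist");s=bot.read_camera("scene");t=bot.read_camera("top")
h2=np.array([.4597,-.2028,.0873]); 
print("button pred",proj(w,h2+.096*zb),proj(s,h2+.096*zb),proj(w,h2),bot.current_clock(),bot.current_contact_force())
q=proj(w,h2+.04*zb)
f=lambda k,q,h,m:cv2.resize(k["pixels"][int(q[1])-h:int(q[1])+h,int(q[0])-h:int(q[0])+h],None,fx=m,fy=m,interpolation=cv2.INTER_CUBIC)
print(q)
np.save("e_w.npy",w,allow_pickle=True)
cv2.imwrite("pics/c9.png",np.hstack([f(w,q,40,5),f(t,[187,229],30,6.6667)]))
```

```text
[-0.07543495 -0.20223575 -0.03984732]
button pred [272.45165357 205.61912029] [337.1282351  235.35785451] [273.02036281 181.32439168] 30.6333 [-1.10018544  0.6889793  -0.31697256]
[272.81947564 189.90610424]
```

View pics/c9.png

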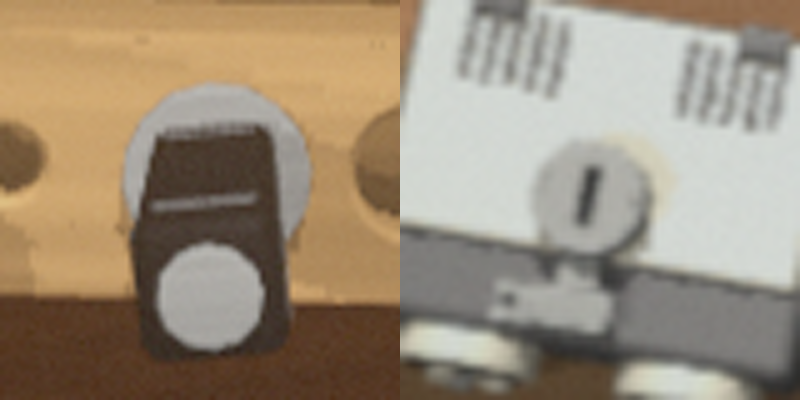

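The latch tongue is under the keeper. The collar sits flush and centred on the 23 mm hole, and its centre and button are within about 2 mm of prediction. The gripper is clear, so I'm handing in.

```bash
python3 -c "
from workcell import bot
print(bot.job_done())"
```

```text
the job is handed in; nothing more can be done
None
```

I turned the latch to its stop, with its tongue under the keeper, and put the wide-blade driver away fully home in the 23 mm hole; the thin driver was left alone, and I handed the job in after about 31 s of robot time (no verdict came back).

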